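# Home, cock and fire a bench spring impact tester

## Task

Fire one test shot at the pink case in the impact tester: slide its carriage by the blue knob fully home towards the striker, draw the striker back by its black knob until you feel its sear catch, without crushing the rubber buffer just behind, and let go so that it stays cocked. Then press the red paddle to trip it, so that the striker knocks the carriage back, and leave the carriage where it was thrown, the paddle up and the other things on the desk undisturbed.

Things in the scene. Friction and masses are not known exactly. Their poses are not given: they have to be found in the camera images.
- tester: Bench spring impact tester, fixed. Grey base plate 170 (x) x 470 (y) x 30 high, carrying a narrow blue housing 66 wide (two cheeks, 68 above the desk, a lid 71 high over y 126 to 186) over y -5 to +258. Origin on the desk under the plate, z up. Its y axis is the line of travel: the striker is drawn towards +y and fires towards -y, at the sample carriage on the -y half.
- striker: Steel striker rod with an upright black knob, a square post 16 (x) x 14 (y), top 125 above the desk, between the blue cheeks. Origin: middle of the knob 110 above the desk; at rest at (0, 50, 110) in the tester's frame; y grows by the draw. Spring 0.22 N per mm of draw. A hidden sear catches it at a draw that differs each run, 30 to 52 mm; caught and let go, it stays back.
- carriage: Aluminium carriage holding an upright pink case (75 wide, top 92 above the desk) that the striker hits, and an upright blue knob, a square post 16 (x) x 14 (y), top 125 above the desk, 30 behind the case. Origin: middle of the knob 110 above the desk; home, on a hard stop, at (0, -100, 110) in the tester's frame. Slides up to 70 towards -y with under 1 N of friction and stays where left.
- trip (a joint): Travel of the red trip paddle in m: 0 up, 0.010 fully down on a hard stop. It carries the sear: it dips about 6 mm over the last 20 mm of draw before the catch as the striker rides over, adding up to about 2 N to the pull, and springs up at the catch. Pressed about 6 mm down (3 to 6 N) it frees a caught striker; it springs back when let go.
- trip_top (a point): A fixed point of the tester at (0, 225, 88) in its frame, on the top face of the red trip paddle at rest (44 x 50 in the tester's x and y, 8 thick), over the rear (+y) end of the blue housing. The paddle's middle lies within 11 mm of it along y, depending on the sear's setting. Press here, straight down.
- buffer (a joint): Compression in m of the rubber buffer hidden behind the striker, which the striker meets 2.5 mm of draw past the catch, wherever that is: 0 untouched, 2 N per mm on top of the spring. It is ruined beyond 4.5 mm (0.0045).
- pink_case: Bystander: closed pink plastic case lying flat, 110 x 75 x 24. Origin at the centre of its underside.
- mug: Bystander: white mug with a handle, 80 across, 90 high. Origin at the centre of its underside.
- mouse: Bystander: black computer mouse, 105 x 60 x 32. Origin at the centre of its underside.
- screwdriver: Bystander: screwdriver with an orange handle, lying, about 200 long. Origin under its middle.
- tape_roll: Bystander: clear ring of tape, 90 across, 22 high. Origin at the centre of its underside.
- usb_stick: Bystander: blue memory stick, 56 x 18 x 9, lying. Origin at the centre of its underside.
- spare_tip: Bystander: small brass striker tip, 22 across, 24 high, standing on the tester's base plate beside its housing. Origin at the centre of its underside.

How it is judged (in metres and radians):
On the way, in this order (a step that is already met when the one before it is completed fails the run):
1. the carriage is fully home (within 2.5 mm of its stop) (y of carriage in the frame of tester above -0.1025 m), for 0.2 s.
2. the striker is held back by its sear (at least 27 mm drawn, still, not touched by the fingers) with the carriage still home (y of striker in the frame of tester above 0.077 m and linear speed of striker below 0.02 m/s and contact force between the fingers and striker below 0.05 N and y of carriage in the frame of tester above -0.1025 m), for 0.3 s.
3. tripped, the striker has flown forward and knocked the carriage at least 8 mm back, with no finger on either (y of striker in the frame of tester below 0.062 m and y of carriage in the frame of tester below -0.108 m and contact force between the fingers and carriage below 0.05 N and contact force between the fingers and striker below 0.05 N), for 0.1 s.
At the end, for the whole second after the job is handed in: The striker is forward again (within 6 mm of its rest position) and still, the carriage with the pink case stands at least 8 mm back from home and still, the red paddle is up (less than 3 mm down), and the bystanders are where they were (y of striker in the frame of tester below 0.056 m and y of carriage in the frame of tester below -0.108 m and linear speed of each of striker, carriage below 0.02 m/s and value of joint trip below 0.003 m); the robot touches nothing.
It fails at once if the rubber buffer crushed by more than 4.5 mm (9 N) (value of joint buffer above 0.0045 m).
It fails at once if any of the other things on the desk (pink case lying on the desk, mug, mouse, screwdriver, tape roll, memory stick, brass tip) moved by more than 20 mm (distance of any of pink_case, mug, mouse, screwdriver, tape_roll, usb_stick, spare_tip from where it was at the start of the episode above 0.02 m).
It also fails if it takes over 70 s, if anything falls off the work surface, if the arm or the gripper's body presses on something with over 40 N, if the wrist force passes 120 N, or if a joint passes its speed limit or range.

## Robot

A 6-joint arm with a two-finger parallel gripper is mounted at the origin on the work surface. World frame = base frame: x ahead of the robot, y to its left, z up, the work surface at z = 0. Lengths are in m, angles in degrees, forces in N, time in s.
With the tool pointing down it reaches from about 0.3 to 0.875 m from the base axis. Payload 6.4 kg.
Tool frame: the origin (TCP) lies midway between the tips of the shut fingers; the grasp point (between the pads) lies 19 mm behind it; z points along the fingers, y is the line along which they close (so a half turn about z gives the same grasp; the last joint's range is limited). The gripper opens to 88 mm and grips with 3 to 60 N. Pads are 18 mm wide; open, the fingers measure 123 mm over their backs; the gripper's body (75 mm by 187 mm) begins 45 mm behind the grasp point.
Start: joints at [-87.794, 10.359, 92.074, -0, 77.567, -11.82], TCP at [0.139, -0.558, 0.239] pointing down, gripper open.
Joint ranges: [-171.53, 171.53], [-51.25, 118.39], [17.06, 147.69], [-65.23, 245.23], [0, 150.52], [-178.68, 178.68]. Speed limits (degrees/s): [147.25, 147.25, 172.46, 180, 180, 180].

## Interface

Orientations are given as a 3x3 rotation matrix whose columns are the frame's x, y, z axes.
In Python, from plant import sensors, eyes, job gives the robot as it stands. The module is installed in compiled form; this text tells all that it offers.
- The arm moves only by the tool move_arm, never from a script. Its argument "plan" is a list of rows, each an object of numbers: "x", "y", "z": the shift along the tool's x, y, z in units of 60 mm (1.0 is 60 mm); "spin": the turn about the tool's z in units of 8 degrees (1.0 is 8 degrees); "grip": the finger opening in mm, from 0 to 88.1. In form: [{"x": .., "y": .., "z": .., "spin": .., "grip": ..}, ...]. A call has 1 to 10 rows; each row is the pose to reach, as a shift and turn from the pose commanded when the call began, along the tool's axes at that moment; what a row does not reach only later rows make up. A row lasts 1/8 s, in which the tool goes at most 62.5 mm and 10.7 degrees, less where a joint would pass 70% of its speed; a pose out of reach is approached as far as the arm can. A call with a gripper value outside its range is refused whole. The fingers move at their own pace and stop on an object; "squeeze" is the grip in N (left out, the last holds). Time passes only in rows, so rows that repeat a pose let the fingers close. It gives the time, the measured TCP pose, the force and the opening at its end, in the units of the state.
- sensors.observe(): the state, without advancing time (a new reading comes with each control period).
- eyes.get_image(name): name is "side" or "top"; returns a dict with "color" (420x560x3 uint8, red, green, blue), "fx", "fy", "cx", "cy" (pixels), "xyz" and "attitude" of the camera in the world. Camera axes: x right, y down, z forward; pixel columns grow to the right and rows downward; lengths in m; the calibration is good to about 2 mm. A picture is of the moment at which its call begins. There is no depth.
- job.hand_in(): hands the job in, once; it reports no verdict.
The state is a dict: "t": time; "joint_positions": joint angles; "joint_velocities": joint speeds; "joint_torque": joint torques, N m; "position": TCP position; "tcp_rot": TCP orientation; "contact_force": force on the tool from outside, world axes, zero at the start; "torque": the same for the moment, N m; "gripper_width": finger opening in m.
Only numpy, scipy, OpenCV 4.12 (cv2) and the standard library are available. Lean on these libraries where they do the work, as an engineer would, in place of code of your own. Each camera call takes 0.05 s, during which the arm holds its last target. There are 200 camera calls.

## Working session

There is one attempt and no reset: what is moved stays moved. The work goes in short steps, Python scripts to look and compute and a tool call to move; the robot and the scene stay as the last step left them, time stands still between calls to the robot, and variables do not carry over. Pictures are saved under pics/ and viewed, on a budget of 10 in all, crops included, one or two more only if the job needs it, and the job is handed in when it is done.

Besides the shell and the picture viewer there is one more tool, called after "Emit:" by a JSON object that holds its "op" and its "data", one argument or row to a line. move_arm: Moves the arm, as the interface text tells. Its arguments: {"type":"object","properties":{"plan":{"type":"array"},"squeeze":{"type":"number"}},"required":["plan"]}

```bash
mkdir -p pics
cat > h.py <<'E'
import numpy as np, cv2
from plant import sensors, eyes, job
def ray(im,u,v):
    d=np.array([(u-im['cx'])/im['fx'],(v-im['cy'])/im['fy'],1.]); return np.array(im['xyz']),np.array(im['attitude'])@d
def onz(im,u,v,z):
    o,d=ray(im,u,v); return o+d*(z-o[2])/d[2]
def proj(im,p):
    c=np.array(im['attitude']).T@(np.array(p)-np.array(im['xyz'])); return im['fx']*c[0]/c[2]+im['cx'],im['fy']*c[1]/c[2]+im['cy']
def save(im,n): cv2.imwrite(n,im['color'][:,:,::-1])
E
python3 - <<'E'
from h import *
s=sensors.observe(); print(s)
for n in('top','side'):
    im=eyes.get_image(n); save(im,f'pics/{n}0.png'); print({k:im[k] for k in im if k!='color'})
E
```

```text
{'t': 0.0, 'joint_positions': array([-8.77932404e+01,  1.03994842e+01,  9.21285514e+01, -4.05638461e-04,
        7.75655891e+01, -1.18205360e+01]), 'joint_velocities': array([-0.00743239, -0.03797541,  0.09241118,  0.0194111 , -0.01976138,
       -0.05261349]), 'joint_torque': array([ 1.11003234e-05, -4.33879030e+01, -3.41842353e+01,  7.00672204e-02,
        3.86763434e-02, -1.48214681e-04]), 'position': array([ 0.13936201, -0.55734106,  0.23785995]), 'tcp_rot': array([[ 9.70180006e-01,  2.42385544e-01, -6.98291816e-05],
       [ 2.42385332e-01, -9.70178687e-01,  1.63258265e-03],
       [ 3.27967650e-04, -1.60082462e-03, -9.99998665e-01]]), 'contact_force': array([-0.58534126, -0.32851117, -0.11595806]), 'torque': array([ 0.00012204,  0.0035759 , -0.03388379]), 'gripper_width': 0.0881097135155732}
{'fx': 499.0582169734452, 'fy': 499.0582169734452, 'cx': 277.13259878905166, 'cy': 208.46661746181326, 'xyz': array([ 0.46241839, -0.01182703,  1.31048627]), 'attitude': array([[-0.01216978, -0.99369999,  0.11141013],
       [-0.99976272,  0.01410513,  0.01659971],
       [-0.01806659, -0.11118168, -0.99363587]])}
{'fx': 453.46489016274023, 'fy': 453.46489016274023, 'cx': 276.2515553828855, 'cy': 210.01430112113997, 'xyz': array([0.46108342, 0.90106221, 0.72539043]), 'attitude': array([[-9.92692421e-01, -6.85857114e-02,  9.92862415e-02],
       [-1.20672041e-01,  5.63346876e-01, -8.17360726e-01],
       [ 1.26672937e-04, -8.23368871e-01, -5.67506552e-01]])}
```

View pics/top0.png

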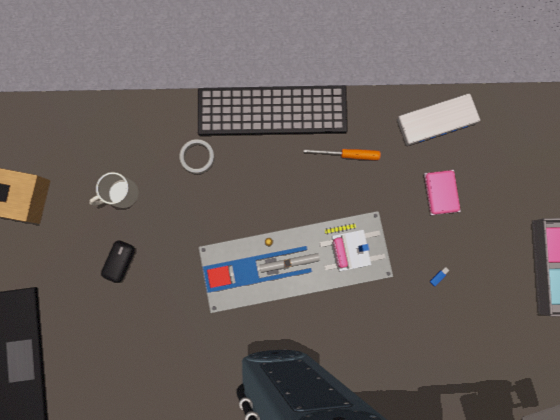

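View pics/side0.png

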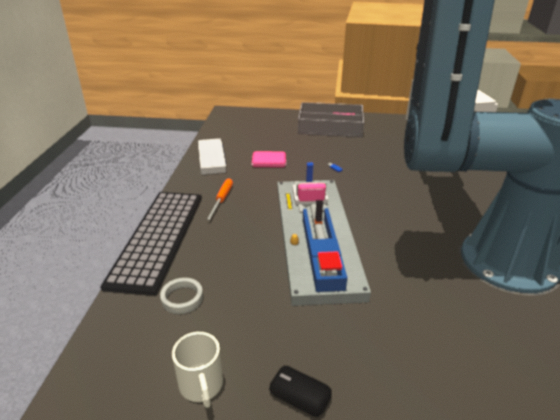

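The top view shows the plate with corners near (200,248), (377,213), (391,277) and (214,310). The red paddle is at (220,277), the blue knob at (363,248), the black knob at about (290,264), and the brass tip at (268,242). The side view agrees: +y of the tester points roughly along world +y.

```bash
cat > m.py <<'E'
from h import *
def cen(mask,lo=10):
    n,l,st,c=cv2.connectedComponentsWithStats(mask.astype(np.uint8)); 
    return [(st[i,4],c[i].round(1),st[i,:4]) for i in range(1,n) if st[i,4]>=lo]
def masks(im):
    hsv=cv2.cvtColor(im['color'],cv2.COLOR_RGB2HSV); h,s,v=[hsv[...,i].astype(int) for i in range(3)]
    return dict(red=((h<6)|(h>176))&(s>200)&(v>120), blue=(h>105)&(h<125)&(s>150)&(v>40), pink=(h>160)&(h<175)&(s>150)&(v>100), grey=(s<40)&(v>90)&(v<200))
E
python3 - <<'E'
from m import *
im=eyes.get_image('top'); mk=masks(im)
roi=np.zeros((420,560),bool); roi[205:320,190:400]=1
g=((mk['grey']|mk['blue']|mk['red'])&roi).astype(np.uint8)
g=cv2.morphologyEx(g,cv2.MORPH_OPEN,np.ones((3,3)))
c=max(cv2.findContours(g,0,2)[0],key=cv2.contourArea)
P=np.array([onz(im,u,v,.03)[:2] for u,v in c[:,0]]).astype(np.float32)
r=cv2.minAreaRect(P*1000); print('rect',r)
b=cv2.boxPoints(r)/1000; print(b)
e=[b[1]-b[0],b[2]-b[1]]; y=max(e,key=np.linalg.norm); y=y/np.linalg.norm(y); y*=np.sign(y[1]); x=np.array([y[1],-y[0]])
O=b.mean(0); print('O',O,'y',y,'x',x,'yaw',np.degrees(np.arctan2(x[1],x[0])))
T=lambda p:((p[:2]-O)@x*1000,(p[:2]-O)@y*1000)
for k,z in(('red',.088),('blue',.125),('pink',.092)):
    for a,q,s in cen(mk[k]&roi): p=onz(im,*q,z); print(k,a,q,s,p.round(4),np.round(T(p),1))
for n,p in dict(home=(0,-.1,.125),rest=(0,.05,.125),trip=(0,.225,.088)).items(): print(n,proj(im,np.r_[O+x*p[0]+y*p[1],p[2]]))
np.savez('T.npz',O=O,x=x,y=y)
big=cv2.resize(im['color'][205:320,190:400],None,fx=3.8,fy=3.8,interpolation=cv2.INTER_CUBIC); cv2.imwrite('pics/t1.png',big[...,::-1])
si=eyes.get_image('side'); mk=masks(si); roi=np.zeros((420,560),bool); roi[150:305,270:370]=1
for k in('red','blue','pink'):
    for a,q,s in cen(mk[k]&roi): print('side',k,a,q,s)
for n,p in dict(home=(0,-.1,.125),rest=(0,.05,.125),trip=(0,.225,.088)).items(): print(n,proj(si,np.r_[O+x*p[0]+y*p[1],p[2]]))
E
```

```text
rect ((470.37164306640625, -33.70344543457031), (174.5786590576172, 474.9649353027344), 10.526291847229004)
[[ 0.3411664   0.18383588]
 [ 0.4279362  -0.28313595]
 [ 0.5995769  -0.25124276]
 [ 0.51280713  0.21572906]]
O [ 0.47037166 -0.03370345] y [-0.18268673  0.98317116] x [0.98317116 0.18268673] yaw 10.526293
blue 40 [363.3 247.6] [359 245   9   6] [ 0.4994 -0.1945  0.125 ] [  -0.8 -163.4]
blue 41 [296.2 249.6] [287 247  19   6] [ 0.4967 -0.036   0.125 ] [25.5 -7. ]
blue 17 [280.4 252.6] [277 251   8   4] [0.4901 0.0015 0.125 ] [25.9 31. ]
blue 14 [263.2 256.5] [259 255   9   4] [0.4814 0.0423 0.125 ] [24.8 72.7]
blue 223 [242.6 269.5] [232 257  25  30] [0.4515 0.0913 0.125 ] [  4.3 126.3]
blue 16 [229.6 263.4] [226 262   8   5] [0.4662 0.122  0.125 ] [ 24.3 153.9]
blue 15 [205.7 268. ] [204 266   6   6] [0.4561 0.1787 0.125 ] [ 24.7 211.4]
blue 14 [307.6 270.3] [305 269   6   4] [ 0.4478 -0.062   0.125 ] [-27.4 -23.7]
blue 72 [284.5 274.8] [269 271  34   9] [ 0.4379 -0.0075  0.125 ] [-27.1  31.7]
blue 20 [206.4 279. ] [205 272   4  14] [0.4303 0.1769 0.125 ] [ -1.  214.4]
blue 23 
[... 251 characters left out ...]
258928), np.float64(252.51577212554696))
rest (np.float64(274.65751469539106), np.float64(264.9529808005044))
trip (np.float64(204.47179951751963), np.float64(279.0199081459684))
side red 301 [329.3 260.4] [319 253  22  16]
side blue 38 [309.4 168.2] [308 163   5  14]
side blue 37 [335.9 167.5] [331 165  10   6]
side blue 662 [322.2 248.3] [304 210  42  70]
side pink 30 [275.9 163.2] [270 161  15   5]
side pink 218 [310.4 194.5] [299 186  25  14]
side pink 10 [322.5 252.1] [318 252  10   2]
home (np.float64(313.3699629532371), np.float64(175.8359067401497))
rest (np.float64(321.67430815367027), np.float64(208.0669692302449))
trip (np.float64(332.8791074793292), np.float64(270.2065049096235))
```

View pics/t1.png

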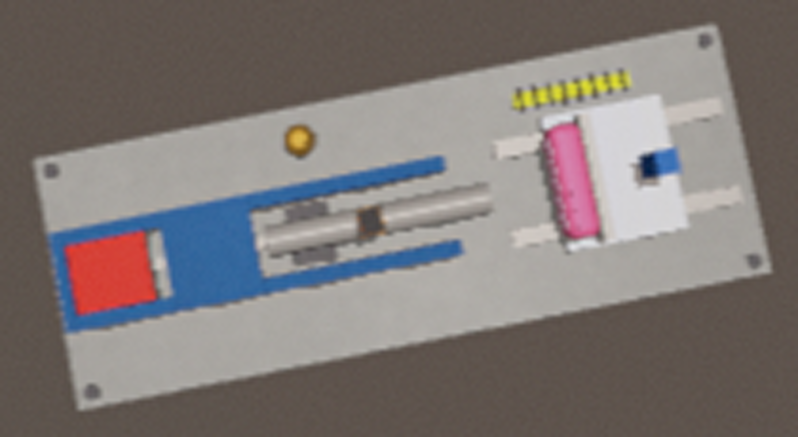

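Run:
```python
from m import *
d=np.load('T.npz');O,x,y=d['O'],d['x'],d['y']
im=eyes.get_image('top')
for n,u,v,z,ex in [('black',371,222,.125,(0,50)),('bknob',667,162,.125,(0,0)),('cheekL',443,160,.068,(33,-5)),('cheekR',462,245,.068,(-33,-5)),('lidL',250,212,.071,(26,126)),('lidR',263,278,.071,(-26,126)),('rearL',52,235,.068,(33,258)),('rearR',72,330,.068,(-33,258)),('paddle',112,273,.088,(0,225)),('tip',299,140,.054,(0,0)),('pinkfront',558,183,.092,(0,0))]:
    p=onz(im,190+u/3.8-.37,205+v/3.8-.37,z)[:2]; print(n,p.round(4),((p-O)@x*1000).round(1),((p-O)@y*1000).round(1),ex)
```

```text
black [ 0.4653 -0.0144] -1.4 19.9 (0, 50)
bknob [ 0.5002 -0.1989] -0.9 -167.8 (0, 0)
cheekL [ 0.5051 -0.0621] 29.0 -34.2 (33, -5)
cheekR [ 0.4499 -0.0734] -27.4 -35.3 (-33, -5)
lidL [0.4729 0.0641] 20.4 95.7 (26, 126)
lidR [0.4302 0.056 ] -23.1 95.5 (-26, 126)
rearL [0.4596 0.1938] 31.0 225.6 (33, 258)
rearR [0.3982 0.1805] -31.8 223.8 (-33, 258)
paddle [0.435  0.1518] -0.9 188.9 (0, 225)
tip [0.5201 0.0324] 60.9 55.9 (0, 0)
pinkfront [ 0.4887 -0.1342] -0.3 -102.2 (0, 0)
```

Emit:
{"op": "move_arm", "data": {
  "plan": [
    {"x": 0.8, "y": -0.5, "z": 0, "spin": 0.44, "grip": 60},
    {"x": 1.6, "y": -0.95, "z": 0, "spin": 0.44, "grip": 60},
    {"x": 2.4, "y": -1.43, "z": 0, "spin": 0.44, "grip": 60},
    {"x": 3.2, "y": -1.9, "z": 0, "spin": 0.44, "grip": 60},
    {"x": 4.0, "y": -2.38, "z": 0, "spin": 0.44, "grip": 60},
    {"x": 4.8, "y": -2.86, "z": 0, "spin": 0.44, "grip": 60},
    {"x": 5.6, "y": -3.34, "z": 0, "spin": 0.44, "grip": 60},
    {"x": 6.4, "y": -3.82, "z": 0, "spin": 0.44, "grip": 60},
    {"x": 7.29, "y": -4.34, "z": 0, "spin": 0.44, "grip": 60},
    {"x": 7.29, "y": -4.34, "z": 0, "spin": 0.44, "grip": 60}
  ]
}}

```text
t: 1.5
position: [0.5027, -0.1958, 0.2386]
tcp_rot: [[0.982, 0.188, 0.0], [0.188, -0.982, 0.001], [0.001, -0.001, -1.0]]
contact_force: [-0.4, -0.7, -0.4]
gripper_width: 0.06
```

Emit:
{"op": "move_arm", "data": {
  "plan": [
    {"x": -0.05, "y": 0.036, "z": 0.6, "spin": 0.04, "grip": 50},
    {"x": -0.05, "y": 0.036, "z": 1.2, "spin": 0.04, "grip": 50},
    {"x": -0.05, "y": 0.036, "z": 1.8, "spin": 0.04, "grip": 50},
    {"x": -0.05, "y": 0.036, "z": 2.3, "spin": 0.04, "grip": 50},
    {"x": -0.05, "y": 0.036, "z": 2.3, "spin": 0.04, "grip": 50}
  ]
}}

```text
t: 2.12
position: [0.4957, -0.2014, 0.0984]
tcp_rot: [[0.984, 0.176, -0.005], [0.176, -0.984, 0.003], [-0.004, -0.004, -1.0]]
contact_force: [-0.3, 0.3, 0.7]
gripper_width: 0.0503
```

Run:
```python
from m import *
s=sensors.observe(); print(s['position'],s['contact_force'])
im=eyes.get_image('side'); cv2.imwrite('pics/s1.png',cv2.resize(im['color'][110:310,200:440],None,fx=3,fy=3,interpolation=cv2.INTER_CUBIC)[...,::-1])
```

```text
[ 0.4957194  -0.20144816  0.09837645] [-0.33366426  0.32330206  0.67930353]
```

View pics/s1.png

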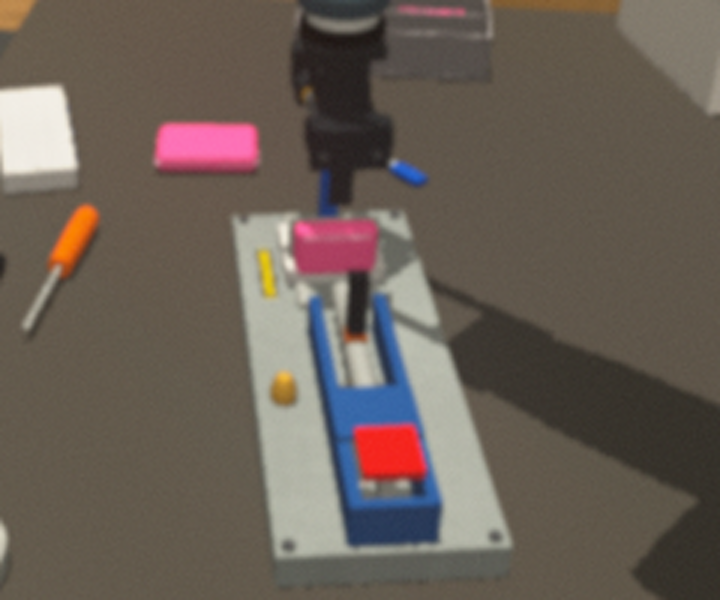

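Side crop: the finger is at about x=341 and the blue knob about x=327, so the finger looks offset towards −x. I'll check this with numbers.

Run:
```python
from m import *
s=sensors.observe(); p=s['position'];print(p,s['tcp_rot'].round(4))
si=eyes.get_image('side'); c=lambda q:((q[0]-200)*3,(q[1]-110)*3)
R=s['tcp_rot']
for n,q in dict(tcp=p,fingf=p-R[:,1]*.034,knobtop=(.5002,-.1989,.125),black=(.4653,-.0144,.125)).items(): print(n,c(proj(si,q)),proj(si,q))
im=eyes.get_image('top'); print(proj(im,p),proj(im,(.5002,-.1989,.125)))
# triangulate knob top from both views
o1,d1=ray(im,365.2,247.3)
o2,d2=ray(si,309.4,163.5)
A=np.c_[d1,-d2]; t=np.linalg.lstsq(A,o2-o1,rcond=None)[0]; print(o1+t[0]*d1,o2+t[1]*d2)
o1,d1=ray(im,287.2,263.0)
o2,d2=ray(si,200+357/3-.3,110+273/3-.3)
A=np.c_[d1,-d2]; t=np.linalg.lstsq(A,o2-o1,rcond=None)[0]; print(o1+t[0]*d1,o2+t[1]*d2)
```

```text
[ 0.49705375 -0.20215879  0.10020417] [[ 0.9844  0.1759 -0.002 ]
 [ 0.1759 -0.9844  0.0012]
 [-0.0018 -0.0015 -1.    ]]
tcp (np.float64(333.8437309943052), np.float64(182.14663013873854)) (np.float64(311.2812436647684), np.float64(170.71554337957951))
fingf (np.float64(338.3272536427569), np.float64(200.6933264532099)) (np.float64(312.7757512142523), np.float64(176.8977754844033))
knobtop (np.float64(331.38836249016293), np.float64(160.02968790070733)) (np.float64(310.462787496721), np.float64(163.34322930023578))
black (np.float64(361.3827727662212), np.float64(272.98355765828694)) (np.float64(320.46092425540706), np.float64(200.99451921942898))
(np.float64(364.94762404549806), np.float64(248.88775630925414)) (np.float64(365.1676690288768), np.float64(247.247774152204))
[ 0.50010259 -0.19910448  0.12416235] [ 0.5030919  -0.19903634  0.12424655]
[ 0.46545715 -0.01421403  0.12564046] [ 0.4695471  -0.01418304  0.12565088]
```

Emit:
{"op": "move_arm", "data": {
  "plan": [
    {"x": 0.07, "y": -0.03, "z": 0, "spin": -0.05, "grip": 50},
    {"x": 0.07, "y": -0.03, "z": 0, "spin": -0.05, "grip": 0},
    {"x": 0.07, "y": -0.03, "z": 0, "spin": -0.05, "grip": 0},
    {"x": 0.07, "y": -0.03, "z": 0, "spin": -0.05, "grip": 0},
    {"x": 0.07, "y": -0.03, "z": 0, "spin": -0.05, "grip": 0},
    {"x": 0.07, "y": -0.03, "z": 0, "spin": -0.05, "grip": 0}
  ],
  "squeeze": 15
}}

```text
t: 3.02
position: [0.5019, -0.1994, 0.1008]
tcp_rot: [[0.983, 0.184, 0.0], [0.184, -0.983, 0.0], [0.0, -0.0, -1.0]]
contact_force: [0.2, 0.8, 0.7]
gripper_width: 0.0137
```

Emit:
{"op": "move_arm", "data": {
  "plan": [
    {"x": 0, "y": -0.2, "z": 0, "spin": 0, "grip": 0},
    {"x": 0, "y": -0.4, "z": 0, "spin": 0, "grip": 0},
    {"x": 0, "y": -0.55, "z": 0, "spin": 0, "grip": 0},
    {"x": 0, "y": -0.58, "z": 0, "spin": 0, "grip": 0},
    {"x": 0, "y": -0.6, "z": 0, "spin": 0, "grip": 0},
    {"x": 0, "y": -0.6, "z": 0, "spin": 0, "grip": 0}
  ]
}}

```text
t: 3.78
position: [0.4953, -0.1639, 0.1007]
tcp_rot: [[0.983, 0.184, 0.0], [0.184, -0.983, 0.0], [0.0, -0.0, -1.0]]
contact_force: [0.7, 1.1, 0.4]
gripper_width: 0.0139
```

Emit:
{"op": "move_arm", "data": {
  "plan": [
    {"x": 0, "y": -0.02, "z": 0, "spin": 0, "grip": 0},
    {"x": 0, "y": -0.035, "z": 0, "spin": 0, "grip": 0},
    {"x": 0, "y": -0.05, "z": 0, "spin": 0, "grip": 0},
    {"x": 0, "y": -0.05, "z": 0, "spin": 0, "grip": 0}
  ]
}}

```text
t: 4.28
position: [0.4951, -0.1629, 0.1008]
tcp_rot: [[0.983, 0.183, 0.001], [0.183, -0.983, -0.003], [0.001, 0.003, -1.0]]
contact_force: [1.8, -7.9, -4.2]
gripper_width: 0.0139
```

Emit:
{"op": "move_arm", "data": {
  "plan": [
    {"x": 0, "y": 0.01, "z": 0, "spin": 0, "grip": 0},
    {"x": 0, "y": 0.02, "z": 0, "spin": 0, "grip": 40},
    {"x": 0, "y": 0.02, "z": 0, "spin": 0, "grip": 40},
    {"x": 0, "y": 0.02, "z": 0, "spin": 0, "grip": 40},
    {"x": 0, "y": 0.02, "z": -0.4, "spin": 0, "grip": 40},
    {"x": 0, "y": 0.02, "z": -0.9, "spin": 0, "grip": 40},
    {"x": 0, "y": 0.02, "z": -0.9, "spin": 0, "grip": 40}
  ]
}}

```text
t: 5.15
position: [0.4965, -0.1629, 0.157]
tcp_rot: [[0.983, 0.184, 0.004], [0.184, -0.983, -0.002], [0.004, 0.003, -1.0]]
contact_force: [0.4, 0.8, -0.5]
gripper_width: 0.0399
```

Run:
```python
from m import *
s=sensors.observe(); print(s['position'],s['tcp_rot'].round(4),s['contact_force'])
```

```text
[ 0.49648829 -0.16294349  0.15698546] [[ 0.9829  0.184   0.0042]
 [ 0.184  -0.9829 -0.0024]
 [ 0.0037  0.0032 -1.    ]] [ 0.44871543  0.84536417 -0.49900209]
```

Emit:
{"op": "move_arm", "data": {
  "plan": [
    {"x": 0, "y": -0.6, "z": 0, "spin": 0, "grip": 40},
    {"x": 0, "y": -1.3, "z": 0, "spin": 0, "grip": 40},
    {"x": 0, "y": -2.0, "z": 0, "spin": 0, "grip": 40},
    {"x": 0, "y": -2.5, "z": 0, "spin": 0, "grip": 40},
    {"x": 0, "y": -2.5, "z": 0.0, "spin": 0, "grip": 40},
    {"x": 0, "y": -2.5, "z": 0.5, "spin": 0, "grip": 40},
    {"x": 0, "y": -2.5, "z": 0.93, "spin": 0, "grip": 40},
    {"x": 0, "y": -2.5, "z": 0.93, "spin": 0, "grip": 40}
  ]
}}

```text
t: 6.15
position: [0.4656, -0.0152, 0.0967]
tcp_rot: [[0.983, 0.183, -0.005], [0.183, -0.983, 0.001], [-0.005, -0.002, -1.0]]
contact_force: [0.0, -0.2, 0.2]
gripper_width: 0.0401
```

Run:
```python
from m import *
s=sensors.observe(); print(s['position'],s['contact_force'])
im=eyes.get_image('side'); cv2.imwrite('pics/s2.png',cv2.resize(im['color'][130:300,220:430],None,fx=3,fy=3,interpolation=cv2.INTER_CUBIC)[...,::-1])
```

```text
[ 0.46563457 -0.01518257  0.09670333] [ 0.02160921 -0.1602493   0.20986335]
```

View pics/s2.png

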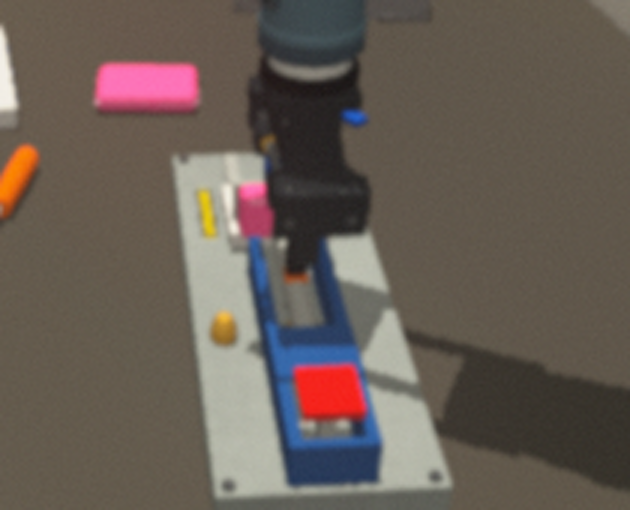

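The finger is centred over the black knob (about (297,255) in the crop), and the carriage is home. Next I grip.

Emit:
{"op": "move_arm", "data": {
  "plan": [
    {"x": 0.02, "y": 0, "z": 0, "spin": 0, "grip": 0},
    {"x": 0.02, "y": 0, "z": 0, "spin": 0, "grip": 0},
    {"x": 0.02, "y": 0, "z": 0, "spin": 0, "grip": 0},
    {"x": 0.02, "y": 0, "z": 0, "spin": 0, "grip": 0},
    {"x": 0.02, "y": 0, "z": 0, "spin": 0, "grip": 0}
  ],
  "squeeze": 40
}}

```text
t: 6.82
position: [0.4691, -0.0148, 0.0996]
tcp_rot: [[0.983, 0.184, 0.001], [0.184, -0.983, -0.001], [0.001, 0.001, -1.0]]
contact_force: [-1.1, -0.5, 6.0]
gripper_width: 0.0136
```

```bash
cat > st.py <<'E'
from h import *
y=np.load('T.npz')['y']
s=sensors.observe(); p=s['position'][:2]
print(s['t'],s['position'].round(4),'draw',((p-np.load('r.npy'))@y*1000).round(2) if __import__('os').path.exists('r.npy') else '', 'Fy',(s['contact_force'][:2]@y).round(2),s['contact_force'].round(2),s['gripper_width'])
E
python3 - <<'E'
from h import *
np.save('r.npy',sensors.observe()['position'][:2])
E
python3 st.py
```

```text
6.825 [ 0.4691 -0.0148  0.0996] draw 0.0 Fy -0.28 [-1.08 -0.49  5.98] 0.01358024631450308
```

Emit:
{"op": "move_arm", "data": {
  "plan": [
    {"x": 0, "y": -0.1, "z": 0, "spin": 0, "grip": 0},
    {"x": 0, "y": -0.2, "z": 0, "spin": 0, "grip": 0},
    {"x": 0, "y": -0.3, "z": 0, "spin": 0, "grip": 0},
    {"x": 0, "y": -0.4, "z": 0, "spin": 0, "grip": 0},
    {"x": 0, "y": -0.4, "z": 0, "spin": 0, "grip": 0},
    {"x": 0, "y": -0.4, "z": 0, "spin": 0, "grip": 0}
  ]
}}

```text
t: 7.58
position: [0.4649, 0.0082, 0.0997]
tcp_rot: [[0.983, 0.184, 0.002], [0.184, -0.983, -0.002], [0.001, 0.002, -1.0]]
contact_force: [-1.1, -5.4, 5.0]
gripper_width: 0.0139
```

```bash
python3 st.py
```

```text
7.575 [0.4649 0.0082 0.0997] draw 23.33 Fy -5.13 [-1.1  -5.43  5.03] 0.013936280194913128
```

Emit:
{"op": "move_arm", "data": {
  "plan": [
    {"x": 0, "y": -0.06, "z": 0, "spin": 0, "grip": 0},
    {"x": 0, "y": -0.1, "z": 0, "spin": 0, "grip": 0},
    {"x": 0, "y": -0.1, "z": 0, "spin": 0, "grip": 0}
  ]
}}

```text
t: 7.95
position: [0.4639, 0.0136, 0.0996]
tcp_rot: [[0.983, 0.184, 0.002], [0.184, -0.983, -0.003], [0.001, 0.003, -1.0]]
contact_force: [0.0, -7.4, 4.8]
gripper_width: 0.0137
```

Emit:
{"op": "move_arm", "data": {
  "plan": [
    {"x": 0, "y": -0.03, "z": 0, "spin": 0, "grip": 0},
    {"x": 0, "y": -0.03, "z": 0, "spin": 0, "grip": 0},
    {"x": 0, "y": -0.03, "z": 0, "spin": 0, "grip": 0}
  ]
}}

```text
t: 8.32
position: [0.4636, 0.0154, 0.0996]
tcp_rot: [[0.983, 0.184, 0.002], [0.184, -0.983, -0.002], [0.001, 0.003, -1.0]]
contact_force: [-0.5, -6.8, 6.2]
gripper_width: 0.0137
```

Emit:
{"op": "move_arm", "data": {
  "plan": [
    {"x": 0, "y": -0.03, "z": 0, "spin": 0, "grip": 0},
    {"x": 0, "y": -0.03, "z": 0, "spin": 0, "grip": 0},
    {"x": 0, "y": -0.03, "z": 0, "spin": 0, "grip": 0}
  ]
}}

```text
t: 8.7
position: [0.4633, 0.017, 0.0996]
tcp_rot: [[0.983, 0.184, 0.002], [0.184, -0.983, -0.003], [0.001, 0.003, -1.0]]
contact_force: [-0.3, -6.2, 4.7]
gripper_width: 0.014
```

```bash
python3 st.py
```

```text
8.7 [0.4633 0.017  0.0996] draw 32.33 Fy -6.08 [-0.34 -6.24  4.71] 0.013965012949886299
```

```bash
cat > pk.py <<'E'
from m import *
y=np.load('T.npz')['y'];F=[];C=[]
for i in range(4):
    im=eyes.get_image('side'); r=masks(im)['red'].copy(); r[:240]=0;r[280:]=0;r[:,:310]=0;r[:,350:]=0
    v,u=np.nonzero(r); C.append((u.mean(),v.mean(),v.min(),len(v)))
    F.append(sensors.observe()['contact_force'][:2]@y)
print('red',np.mean(C,0).round(2),'F',np.round(F,2),np.mean(F).round(2))
E
python3 pk.py; python3 st.py
python3 - <<'E'
from h import *
d=np.load('T.npz');O,x,y=d['O'],d['x'],d['y'];im=eyes.get_image('side')
for z in(.088,.082):print(proj(im,np.r_[O+y*.189,z]))
E
```

```text
red [329.31 262.29 254.   316.75] F [-7.24 -7.89 -7.19 -7.23] -7.39
8.9 [0.4633 0.017  0.0996] draw 32.33 Fy -7.23 [-0.19 -7.39  4.86] 0.013293540620159205
(np.float64(330.10063513933096), np.float64(258.85465623401393))
(np.float64(329.9121798063215), np.float64(260.98221883143714))
```

Run:
```python
from m import *
im={'color':cv2.imread('pics/side0.png')[...,::-1].copy()}; r=masks(im)['red'].copy(); r[:240]=0;r[280:]=0;r[:,:310]=0;r[:,350:]=0
v,u=np.nonzero(r); print(u.mean(),v.mean(),v.min(),len(v))
```

```text
329.3189368770764 260.39867109634554 253 301
```

Emit:
{"op": "move_arm", "data": {
  "plan": [
    {"x": 0, "y": -0.015, "z": 0, "spin": 0, "grip": 0},
    {"x": 0, "y": -0.015, "z": 0, "spin": 0, "grip": 0}
  ]
}}

```text
t: 9.2
position: [0.4631, 0.0178, 0.0997]
tcp_rot: [[0.983, 0.184, 0.002], [0.184, -0.983, -0.003], [0.001, 0.003, -1.0]]
contact_force: [-0.5, -7.9, 4.1]
gripper_width: 0.0139
```

```bash
python3 pk.py; python3 st.py
```

```text
red [329.31 262.22 254.   315.5 ] F [-8.07 -8.1  -7.09 -7.2 ] -7.62
9.4 [0.4632 0.0178 0.0997] draw 33.14 Fy -7.2 [-0.84 -7.48  3.77] 0.01361658778128568
```

Emit:
{"op": "move_arm", "data": {
  "plan": [
    {"x": 0, "y": -0.02, "z": 0, "spin": 0, "grip": 0},
    {"x": 0, "y": -0.02, "z": 0, "spin": 0, "grip": 0}
  ]
}}

```text
t: 9.65
position: [0.4629, 0.0191, 0.0997]
tcp_rot: [[0.983, 0.184, 0.002], [0.184, -0.983, -0.003], [0.001, 0.003, -1.0]]
contact_force: [-1.1, -6.8, 5.5]
gripper_width: 0.0137
```

```bash
python3 pk.py; python3 st.py
```

```text
red [329.21 261.89 254.   316.75] F [-8.14 -6.93 -7.75 -7.64] -7.61
9.85 [0.4629 0.0191 0.0997] draw 34.41 Fy -7.64 [ 0.03 -7.77  4.77] 0.013255608217497477
```

Run:
```python
from h import *
im=eyes.get_image('side')['color'][...,::-1]; a=cv2.imread('pics/side0.png')
f=lambda q:cv2.resize(q[225:300,300:366],None,fx=6,fy=6,interpolation=cv2.INTER_NEAREST)
cv2.imwrite('pics/cmp.png',np.hstack([f(a),f(im)]))
```

```text
(no output)
```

View pics/cmp.png

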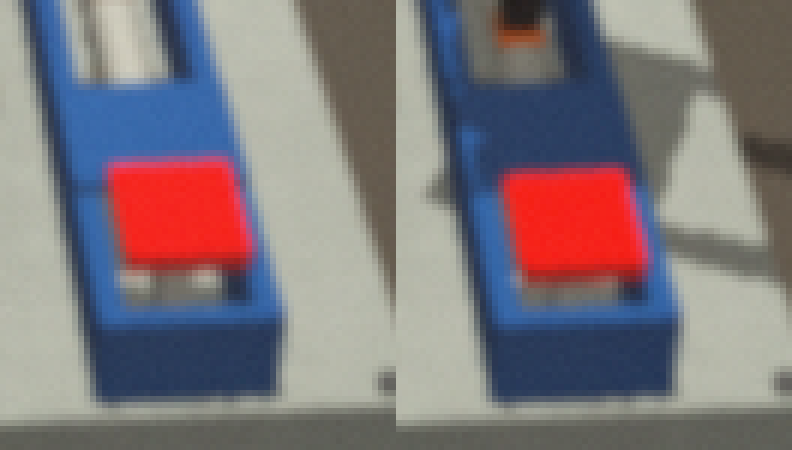

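In the comparison, the paddle's rear edge is at y=262 before and about 275 now, which is about 2 image px or 5 mm of dip. It is still riding over the sear and has not caught.

Emit:
{"op": "move_arm", "data": {
  "plan": [
    {"x": 0, "y": -0.02, "z": 0, "spin": 0, "grip": 0},
    {"x": 0, "y": -0.02, "z": 0, "spin": 0, "grip": 0}
  ]
}}

```text
t: 10.15
position: [0.4627, 0.0203, 0.0996]
tcp_rot: [[0.983, 0.184, 0.002], [0.184, -0.983, -0.003], [0.001, 0.003, -1.0]]
contact_force: [-0.1, -9.1, 4.5]
gripper_width: 0.0139
```

```bash
python3 pk.py; python3 st.py
```

```text
red [329.49 260.12 252.   319.75] F [-7.41 -7.47 -7.95 -7.73] -7.64
10.35 [0.4627 0.0203 0.0996] draw 35.6 Fy -7.73 [-0.19 -7.9   4.32] 0.013513946598912245
```

The paddle sprang up (centroid 262 → 260.1) at a draw of about 35 mm. I'll ease back to confirm the sear is holding.

Emit:
{"op": "move_arm", "data": {
  "plan": [
    {"x": 0, "y": 0.02, "z": 0, "spin": 0, "grip": 0},
    {"x": 0, "y": 0.035, "z": 0, "spin": 0, "grip": 0},
    {"x": 0, "y": 0.035, "z": 0, "spin": 0, "grip": 0}
  ]
}}

```text
t: 10.72
position: [0.4627, 0.0199, 0.0996]
tcp_rot: [[0.983, 0.184, 0.001], [0.184, -0.983, 0.0], [0.001, -0.0, -1.0]]
contact_force: [-0.6, 1.1, 6.5]
gripper_width: 0.0135
```

```bash
python3 pk.py; python3 st.py
```

```text
red [329.47 260.13 252.   318.25] F [1.02 1.21 0.26 0.39] 0.72
10.925 [0.4627 0.0199 0.0996] draw 35.2 Fy 0.39 [-1.07  0.2   6.37] 0.013303497176097542
```

The sear holds: the force fell to about 0 with the draw at 35.2 mm. Letting go and lifting.

Emit:
{"op": "move_arm", "data": {
  "plan": [
    {"x": 0, "y": 0, "z": 0, "spin": 0, "grip": 40},
    {"x": 0, "y": 0, "z": 0, "spin": 0, "grip": 40},
    {"x": 0, "y": 0, "z": 0, "spin": 0, "grip": 40},
    {"x": 0, "y": 0, "z": -0.4, "spin": 0, "grip": 40},
    {"x": 0, "y": 0, "z": -0.9, "spin": 0, "grip": 40},
    {"x": 0, "y": 0, "z": -0.9, "spin": 0, "grip": 40},
    {"x": 0, "y": 0, "z": -0.9, "spin": 0, "grip": 0},
    {"x": 0, "y": 0, "z": -0.9, "spin": 0, "grip": 0},
    {"x": 0, "y": 0, "z": -0.9, "spin": 0, "grip": 0}
  ]
}}

```text
t: 12.05
position: [0.4616, 0.0198, 0.152]
tcp_rot: [[0.983, 0.184, -0.002], [0.184, -0.983, 0.0], [-0.002, -0.001, -1.0]]
contact_force: [0.2, -0.3, -0.3]
gripper_width: 0.0122
```

```bash
python3 st.py
python3 - <<'E'
from m import *
im=eyes.get_image('top'); save(im,'pics/top2.png'); mk=masks(im); print([c for c in cen(mk['red'])])
si=eyes.get_image('side'); cv2.imwrite('pics/s3.png',cv2.resize(si['color'][130:300,220:430],None,fx=3,fy=3,interpolation=cv2.INTER_CUBIC)[...,::-1])
s=sensors.observe()
d=np.load('T.npz');O,x,y=d['O'],d['x'],d['y']; Rt=s['tcp_rot']
# tester frame anchored on knob rest (r.npy = y 50)
r=np.load('r.npy'); p=r+y*(.225-.05); print('trip_top',p,'shift units',Rt[:,:2].T@np.r_[p-s['position'][:2],0]/.06,'dz',s['position'][2]-.088)
p=onz(im,219.5,276.5,.088); print('top paddle',p)
E
```

```text
12.05 [0.4616 0.0198 0.152 ] draw 35.32 Fy -0.36 [ 0.16 -0.34 -0.27] 0.012174106351047945
[]
trip_top [0.43716543 0.15730484] shift units [ 0.01678242 -2.32966747] dz 0.06436826793664743
top paddle [0.43491453 0.15086804 0.088     ]
```

View pics/s3.png

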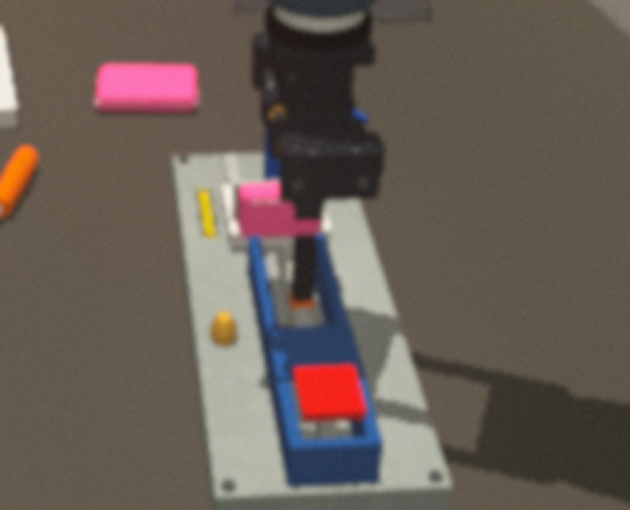

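The picture shows the striker cocked and clear of the fingers, and the paddle up at (330,392). Moving over the paddle.

Emit:
{"op": "move_arm", "data": {
  "plan": [
    {"x": 0, "y": -0.7, "z": 0, "spin": 0, "grip": 0},
    {"x": 0, "y": -1.5, "z": 0, "spin": 0, "grip": 0},
    {"x": 0, "y": -2.26, "z": 0, "spin": 0, "grip": 0},
    {"x": 0, "y": -2.26, "z": 0, "spin": 0, "grip": 0},
    {"x": 0, "y": -2.26, "z": 0.4, "spin": 0, "grip": 0},
    {"x": 0, "y": -2.26, "z": 0.9, "spin": 0, "grip": 0},
    {"x": 0, "y": -2.26, "z": 0.9, "spin": 0, "grip": 0},
    {"x": 0, "y": -2.26, "z": 0.9, "spin": 0, "grip": 0}
  ]
}}

```text
t: 13.15
position: [0.438, 0.1524, 0.0997]
tcp_rot: [[0.983, 0.183, 0.001], [0.183, -0.983, -0.0], [0.001, 0.0, -1.0]]
contact_force: [0.3, 0.2, 0.1]
gripper_width: 0.0003
```

```bash
python3 st.py
```

```text
13.15 [0.438  0.1524 0.0997] draw 170.01 Fy 0.11 [0.29 0.17 0.07] 0.00034880609405109705
```

Height is 0.0997. Pressing down to about 0.079, then lifting.

Emit:
{"op": "move_arm", "data": {
  "plan": [
    {"x": 0, "y": 0, "z": 0.15, "spin": 0, "grip": 0},
    {"x": 0, "y": 0, "z": 0.25, "spin": 0, "grip": 0},
    {"x": 0, "y": 0, "z": 0.34, "spin": 0, "grip": 0},
    {"x": 0, "y": 0, "z": 0.34, "spin": 0, "grip": 0},
    {"x": 0, "y": 0, "z": 0.34, "spin": 0, "grip": 0}
  ]
}}

```text
t: 13.78
position: [0.4377, 0.153, 0.0787]
tcp_rot: [[0.983, 0.184, 0.001], [0.184, -0.983, -0.0], [0.001, 0.0, -1.0]]
contact_force: [1.8, -0.5, 2.1]
gripper_width: 0.0004
```

Emit:
{"op": "move_arm", "data": {
  "plan": [
    {"x": 0, "y": 0, "z": -0.3, "spin": 0, "grip": 0},
    {"x": 0, "y": 0, "z": -0.9, "spin": 0, "grip": 0},
    {"x": 0, "y": 0, "z": -1.7, "spin": 0, "grip": 0},
    {"x": 0, "y": 0, "z": -2.5, "spin": 0, "grip": 0},
    {"x": 0, "y": 0, "z": -2.5, "spin": 0, "grip": 0},
    {"x": 0, "y": 0, "z": -2.5, "spin": 0, "grip": 0}
  ]
}}

```text
t: 14.52
position: [0.4364, 0.153, 0.2276]
tcp_rot: [[0.983, 0.184, -0.002], [0.184, -0.983, -0.0], [-0.002, -0.0, -1.0]]
contact_force: [0.2, 0.1, 0.0]
gripper_width: 0.0002
```

```bash
python3 st.py; python3 pk.py
python3 - <<'E'
from m import *
si=eyes.get_image('side'); cv2.imwrite('pics/s4.png',cv2.resize(si['color'][110:310,200:440],None,fx=3,fy=3,interpolation=cv2.INTER_CUBIC)[...,::-1])
E
```

```text
14.525 [0.4364 0.153  0.2276] draw 170.87 Fy 0.08 [0.18 0.11 0.  ] 0.00019103114587421893
red [329.24 260.68 253.   260.  ] F [ 0.1   0.52  0.78 -0.01] 0.35
```

View pics/s4.png

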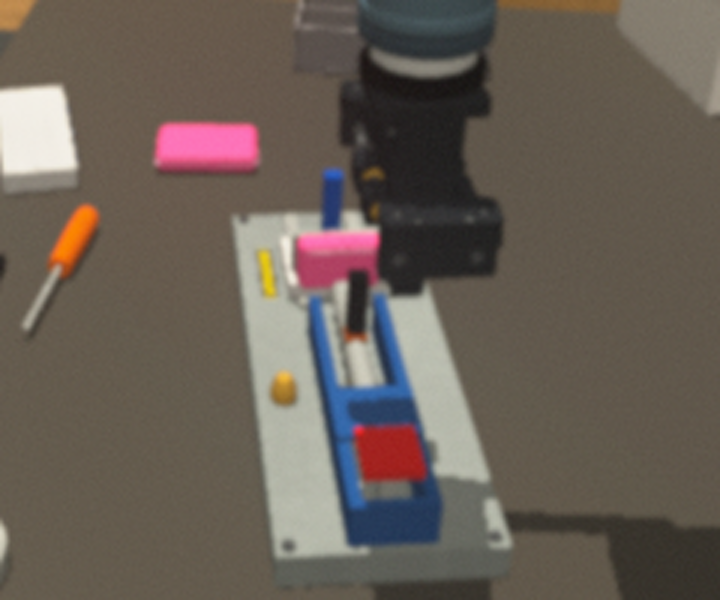

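Run:
```python
from m import *
d=np.load('T.npz');y=d['y']; si=eyes.get_image('side'); h=np.array([.4951,-.1629])
for b in (0,10,15,20,25,38): print(b,proj(si,np.r_[h-y*b/1000,.125]))
mk=masks(si)
roi=np.zeros((420,560),bool); roi[155:215,295:330]=1
for k in('blue','pink'): print(k,cen(mk[k]&roi))
im=eyes.get_image('top'); roi[:]=0; roi[235:260,330:380]=1
print(cen(masks(im)['blue']&roi,5),[proj(im,np.r_[h-y*b/1000,.125]) for b in (0,10,20,38)])
```

```text
0 (np.float64(311.57490021178404), np.float64(169.89994843797308))
10 (np.float64(311.1046419819028), np.float64(168.06783609653996))
15 (np.float64(310.87187673264395), np.float64(167.16098939492014))
20 (np.float64(310.64066628284274), np.float64(166.26020031186133))
25 (np.float64(310.4109952339009), np.float64(165.36540836079413))
38 (np.float64(309.82094498183176), np.float64(163.06658974975295))
blue [(np.int32(70), array([310.4, 174.7]), array([308, 167,   6,  18], dtype=int32)), (np.int32(12), array([326.6, 211.9]), array([326, 209,   3,   6], dtype=int32)), (np.int32(10), array([304.5, 212. ]), array([304, 210,   2,   5], dtype=int32))]
pink [(np.int32(172), array([309.9, 198.5]), array([300, 191,  25,  14], dtype=int32))]
[(np.int32(38), array([353.9, 249.4]), array([350, 247,   9,   6], dtype=int32))] [(np.float64(349.9579098384608), np.float64(249.606772672568)), (np.float64(354.10627430166323), np.float64(248.7783239001615)), (np.float64(358.2543550110077), np.float64(247.94993179479508)), (np.float64(365.7201853238638), np.float64(246.4589688763944))]
```

The carriage stands about 14 mm back by both views, the striker is forward and the paddle is up. Handing in.

Run:
```python
from m import *
a=cv2.imread('pics/top0.png').astype(int); im=eyes.get_image('top'); b=im['color'][...,::-1].astype(int)
for n,(u,v) in dict(mug=(118,190),mouse=(118,261),tape=(197,157),scr=(345,154),case=(442,192),usb=(440,276),tip=(268,242)).items():
    print(n,np.abs(a-b)[v-12:v+12,u-12:u+12].mean().round(1))
print(job.hand_in())
```

```text
mug 0.9
mouse 2.1
tape 1.4
scr 1.6
case 0.9
usb 1.3
tip 1.0
the job is handed in; nothing more can be done
None
```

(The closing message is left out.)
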